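# Find and seat the loose chamber cover

### The job

One of the four identical round covers on the sample station has not been pushed home: it rocks. Press the rims of the covers with your fingertips until you find the one that tips, then press that cover down squarely until it is fully seated. Do not lift any cover, and leave the glassware and other things where they stand.

Things in the scene. Friction and masses are not known exactly. Their poses are not given: they have to be found in the camera images.
- cover_a (a point): flat round dark grey cover, 84 mm across, 14 mm thick, on a white drum-shaped chamber on the station tray. This point: centre of its top face, z axis square to that face (up when level). All four look alike; chambers differ in height, tops 70 to 83 mm above the bench, so height does not show the loose one. A seated cover is rigid
- cover_b (a point): flat round dark grey cover, 84 mm across, 14 mm thick, on a white drum-shaped chamber on the station tray. This point: centre of its top face, z axis square to that face (up when level). All four look alike; chambers differ in height, tops 70 to 83 mm above the bench, so height does not show the loose one. A seated cover is rigid
- cover_c (a point): flat round dark grey cover, 84 mm across, 14 mm thick, on a white drum-shaped chamber on the station tray. This point: centre of its top face, z axis square to that face (up when level). All four look alike; chambers differ in height, tops 70 to 83 mm above the bench, so height does not show the loose one. A seated cover is rigid
- cover_d (a point): flat round dark grey cover, 84 mm across, 14 mm thick, on a white drum-shaped chamber on the station tray. This point: centre of its top face, z axis square to that face (up when level). All four look alike; chambers differ in height, tops 70 to 83 mm above the bench, so height does not show the loose one. A seated cover is rigid
- station: white tray, 250 (x) by 360 (y) by 12 mm, fixed; origin: centre of underside. Covers at x +-56, y +-112 mm. The loose cover is 6 mm high: 2 to 5 N on its rim, 30 mm off centre, tips it 6 to 9 degrees; let go, it springs back level, still loose. 10 to 15 N near its centre slides it 6 mm down to its seat, where it stays and no longer rocks. It can be pulled up, which is wrong
- vial: amber glass vial with a white cap, 38 mm across, 75 mm high, on the tray between the two chambers nearer the robot. Loose, to be left alone; origin at the centre of its underside (z: 12 mm, the tray's top)
- beaker: small glass beaker, 54 mm across, 70 mm high, on the tray between the two chambers farther from the robot. Loose, to be left alone; origin at the centre of its underside (z: 12 mm, the tray's top)
- jar: white jar, 66 mm across, 90 mm high, left of the tray. Loose, to be left alone; origin at the centre of its underside
- dish: white ceramic dish, 84 mm across, 32 mm high, right of the tray. Loose, to be left alone; origin at the centre of its underside
- scoop: steel scoop (spoon-shaped) 180 mm long, lying right of the tray. Loose, to be left alone; origin at the centre of its underside
- weight: brass weight with a knob, 32 mm across, 49 mm high, left of the tray. Loose, to be left alone; origin at the centre of its underside
- notebook: blue notebook, 150 by 110 by 14 mm, lying left. Loose, to be left alone; origin at the centre of its underside

How it is judged:
On the way, in this order (a step that is already met when the one before it is completed fails the run):
1. the loose cover has been found: pressed on its rim so that it tips by more than 4 degrees (angle between any of cover_a, cover_b, cover_c, cover_d's own z axis and vertical above 0.07 rad), for 0.1 s.
2. the loose cover has been pressed down on to its seat, level (distance of any of cover_a, cover_b, cover_c, cover_d from where it was at the start of the episode above 0.0048 m and angle between each of cover_a, cover_b, cover_c, cover_d's own z axis and vertical below 0.035 rad), for 0.2 s.
At the end, for the whole second after the job is handed in: The cover that was loose is down on its seat (within about 1 mm of its 6 mm travel) and stays there, every cover is level within 2 degrees, none stands higher than at the start, and the other things are within 30 mm of where they stood (all of step 2 and height (world z) of cover_a below 0.0795 m and height (world z) of cover_b below 0.0735 m and height (world z) of cover_c below 0.0765 m and height (world z) of cover_d below 0.0825 m and distance of each of vial, beaker, jar, dish, scoop, weight, notebook from where it was at the start of the episode below 0.03 m); the robot touches nothing.
It fails at once if a cover is lifted (its top centre rises more than 3 mm) (height (world z) of cover_a above 0.081 m or height (world z) of cover_b above 0.075 m or height (world z) of cover_c above 0.078 m or height (world z) of cover_d above 0.084 m).
It fails at once if one of the other things is lifted (more than 15 mm) or shoved (more than 30 mm) (height (world z) of any of vial, beaker above 0.027 m or height (world z) of any of jar, dish, scoop, weight, notebook above 0.015 m or distance of any of vial, beaker, jar, dish, scoop, weight, notebook from where it was at the start of the episode above 0.03 m).
It fails at once if the vial, beaker, jar or weight is tipped over (angle between any of vial, beaker, jar, weight's own z axis and vertical above 0.5 rad).
It also fails if it takes over 42 s, if anything falls off the work surface, if the arm or the gripper's body presses on something with over 40 N, if the wrist force passes 120 N, or if a joint passes its speed limit or range.

### The arm

A 7-joint arm with a two-finger parallel gripper is mounted at the origin on the work surface. World frame = base frame: x ahead of the robot, y to its left, z up, the work surface at z = 0. Lengths are in m, angles in rad, forces in N, time in s.
With the tool pointing down it reaches from about 0.425 to 0.875 m from the base axis. Payload 8.4 kg.
Tool frame: the origin (TCP) lies between the finger pads; the fingertips stand 17 mm ahead of it and the grasp point (between the pads) lies 2 mm behind it; z points along the fingers, y is the direction in which the jaws open and shut (so a half turn about z gives the same grasp; the last joint's range is limited). The gripper opens to 87 mm and grips with 3 to 60 N. Pads are 19 mm wide; open, the fingers measure 117 mm over their backs; the gripper's body (75 mm by 190 mm) begins 51 mm behind the grasp point.
Start: joints at [1.209, 0.333, 0.04, 1.465, -0.013, 1.343, -0.059], TCP at [0.169, -0.628, 0.24] pointing down, gripper open.
Joint ranges: [-2.58, 2.58], [-0.38, 2.09], [-1.3, 1.39], [0.25, 2.4], [-1.5, 4.64], [0.08, 2.09], [-2.65, 2.65]. Speed limits (rad/s): [2.22, 2.22, 2.79, 2.79, 3.14, 3.14, 3.14].

### API

Orientations are given as a rotation vector (axis times angle).
In Python, from cell import robot gives the robot as it stands.
- The arm moves only by the tool step_arm, never from a script. Its argument "targets" is text: rows parted by semicolons, each of 7 numbers parted by spaces: the opening, from 0 (shut) to 1 (fully open), then the shift along the tool's x, y, z scaled (see below), then the turn, a rotation vector about the tool's x, y, z scaled (see below). In form: grip dx dy dz ax ay az; .... A call has exactly 8 rows; each row shifts and turns the pose as measured when the row begins, along the tool's axes as they then stand; what a row does not reach is not made up. The controller multiplies each number of a shift by 0.75 m and each number of a turn by 180 degrees. A row lasts 1/10 s, in which the tool goes at most 50 mm and 8.59 degrees, less where a joint would pass 70% of its speed; a pose out of reach is approached as far as the arm can. A call with a number of a shift or a turn outside -1 to 1 is refused whole. A call with a gripper value outside its range is refused whole. The fingers move at their own pace and stop on an object; "grip_force" is the grip in N (left out, the last holds). Time passes only in rows, so rows that do not move let the fingers close, or fill a call up. It gives the time, the measured TCP pose, the force and the opening at its end, in the units of the state.
- robot.get_state(): the state, without advancing time (a new reading comes with each control period).
- robot.grab_frame(name): name is "scene" or "top" or "wrist"; returns a dict with "color" (384x512x3 uint8, blue, green, red), "z_map" (384x512 float32, m along the optical axis (not along the pixel's ray), 0 where there is no reading), "camera_matrix" (3x3 intrinsics, pixels), "origin" and "attitude" of the camera in the world; the wrist camera has in their place "mount" (4x4, takes a point from camera to tool coordinates, whose origin is the TCP and whose axes are the flange's). Camera axes: x right, y down, z forward; pixel columns grow to the right and rows downward; lengths in m; the calibration is good to about 2 mm. A picture is of the moment at which its call begins: read the wrist's pose just before it.
- robot.hand_in(): hands the job in, once; it reports no verdict.
The state is a dict: "time": time; "qpos": joint angles; "joint_velocities": joint speeds; "joint_efforts": joint torques, N m; "eef_pos": TCP position; "tcp_rot": TCP orientation; "force": force on the tool from outside, world axes, zero at the start; "moment": the same for the moment, N m; "opening": opening from 0.0 (shut) to 1.0 (fully open).
Only numpy, scipy, OpenCV 4.12 (cv2) and the standard library are available. Lean on these libraries where they do the work, as an engineer would, in place of code of your own. Each camera call takes 0.05 s, during which the arm holds its last target.

## Working session

There is one attempt and no reset: what is moved stays moved. The work goes in short steps, Python scripts to look and compute and a tool call to move; the robot and the scene stay as the last step left them, time stands still between calls to the robot, and variables do not carry over. Pictures are saved under pics/ and viewed, and the job is handed in when it is done.

Besides the shell and the picture viewer there is one more tool, called by a JSON object that holds its "fn" and its "kwargs". step_arm: Moves the arm, as the interface text tells. Its arguments: {"type":"object","properties":{"targets":{"type":"string"},"grip_force":{"type":"number"}},"required":["targets"]}

```bash
mkdir -p pics; ls
python3 - <<'E'
from cell import robot
import cv2,numpy as np
s=robot.get_state();print(s)
for n in("scene","top"):
    f=robot.grab_frame(n);cv2.imwrite(f"pics/{n}0.png",f["color"]);np.savez(f"{n}0.npz",**f)
    print(n,f["camera_matrix"],f["origin"],f["attitude"])
E
```

```text
pics
{'time': 0.0, 'qpos': array([ 1.20878991,  0.33391451,  0.03987615,  1.4662336 , -0.01342004,
        1.34330782, -0.05853231]), 'joint_velocities': array([-0.00041432,  0.00174273,  0.00243969, -0.0002516 ,  0.001     ,
        0.00054391, -0.00024671]), 'joint_efforts': array([ 1.72071495e-04, -6.56354141e+01,  1.33554384e+00, -4.03806853e+01,
       -5.98019944e-02,  4.48497443e-02,  1.39536069e-04]), 'eef_pos': array([ 0.1687327 , -0.62727361,  0.23867538]), 'tcp_rot': array([-3.11296487e+00, -4.11335924e-01,  4.68203039e-04]), 'force': array([-0.02065074,  0.30041047, -0.38670359]), 'moment': array([ 0.04031237, -0.02447473,  0.02705364]), 'opening': 0.9984415651949141}
scene [[375.87644197   0.         255.48611061]
 [  0.         375.87644197 197.75685349]
 [  0.           0.           1.        ]] [0.93807048 0.74320141 0.80651985] [-0.77432396 -2.54527745  1.19821323]
top [[422.3659662    0.         261.79995456]
 [  0.         422.3659662  189.37832273]
 [  0.           0.           1.        ]] [ 0.19655309 -0.03636645  1.35177416] [-2.15054324  2.04065084 -0.23024894]
```

View pics/scene0.png

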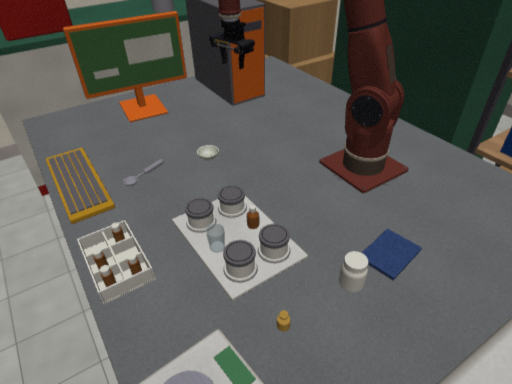

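View pics/top0.png

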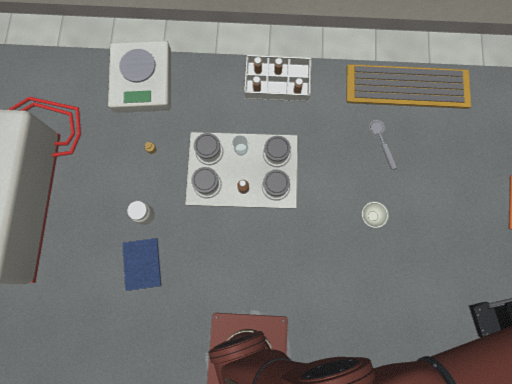

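The top view shows the four covers at about (207,147), (277,150), (205,181) and (276,184). The vial is at (243,185) and the beaker at (240,145). Next I'll work out their positions.

```bash
cat > h.py <<'E'
import numpy as np,cv2
from scipy.spatial.transform import Rotation as R
def cloud(f,T=None):
    K=f["camera_matrix"];z=f["z_map"];v,u=np.mgrid[:z.shape[0],:z.shape[1]]
    p=np.stack([(u-K[0,2])/K[0,0]*z,(v-K[1,2])/K[1,1]*z,z],-1)
    if T is not None: return p@T[:3,:3].T+T[:3,3]
    a=np.array(f["attitude"]);Rm=R.from_rotvec(a).as_matrix() if a.size==3 else a
    return p@Rm.T+np.array(f["origin"])
E
python3 - <<'E'
from h import *
f=dict(np.load("top0.npz"));P=cloud(f);
z=P[...,2]
for n,(u,v) in dict(p1=(207,147),p2=(277,150),p3=(205,181),p4=(276,184)).items():
    m=np.zeros(z.shape,bool);m[v-25:v+25,u-25:u+25]=1
    zc=np.median(z[v-3:v+3,u-3:u+3])
    m&=(abs(z-zc)<.006)
    ctr=P[m].mean(0);pts=P[m]
    (cx,cy),r=cv2.minEnclosingCircle(pts[:,:2].astype(np.float32))
    print(n,P[v,u].round(4),ctr.round(4),m.sum(),cx,cy,r)
for u,v in((243,185),(240,145),(248,200),(190,200),(297,206),(297,137),(190,135)):print(u,v,P[v,u].round(4))
E
python3 -c "
from h import *
f=dict(np.load('scene0.npz'));P=cloud(f)
for u,v in((200,208),(231,194),(274,236),(240,252),(253,212),(216,230)):print(u,v,P[v,u].round(4))
im=f['color'][170:300,160:320];cv2.imwrite('pics/c.png',cv2.resize(im,None,fx=4,fy=4,interpolation=2))"
```

```text
p1 [0.6199 0.1642 0.0809] [0.6173 0.1664 0.0816] 578 0.5990302562713623 0.15084482729434967 0.07404927909374237
p2 [ 0.6222 -0.0575  0.0784] [ 0.6203 -0.0566  0.0753] 576 0.6046706438064575 -0.05496937036514282 0.06726504862308502
p3 [0.5098 0.1618 0.0774] [0.5174 0.1643 0.0787] 558 0.5345321297645569 0.16260196268558502 0.06150202825665474
p4 [ 0.5135 -0.0595  0.0701] [ 0.5219 -0.0586  0.0726] 557 0.538154125213623 -0.059558358043432236 0.060552455484867096
243 185 [0.5011 0.0423 0.0859]
240 145 [0.6529 0.065  0.0197]
248 200 [0.4698 0.0276 0.0121]
190 200 [0.4593 0.2146 0.0155]
297 206 [ 4.607e-01 -1.323e-01 -1.000e-04]
297 137 [ 0.6971 -0.1241  0.0025]
190 135 [0.6818 0.2354 0.0131]
200 208 [ 0.6329 -0.0493  0.0755]
231 194 [ 0.5227 -0.0569  0.0722]
274 236 [0.5203 0.1684 0.0767]
240 252 [0.628  0.1693 0.0816]
253 212 [0.5116 0.0508 0.0718]
216 230 [0.63  0.04  0.056]
```

```bash
python3 -c "
from h import *
f=dict(np.load('top0.npz'))
im=f['color'][125:215,180:310];cv2.imwrite('pics/t.png',cv2.resize(im,None,fx=6,fy=6,interpolation=2))"
```

```text
(no output)
```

View pics/t.png

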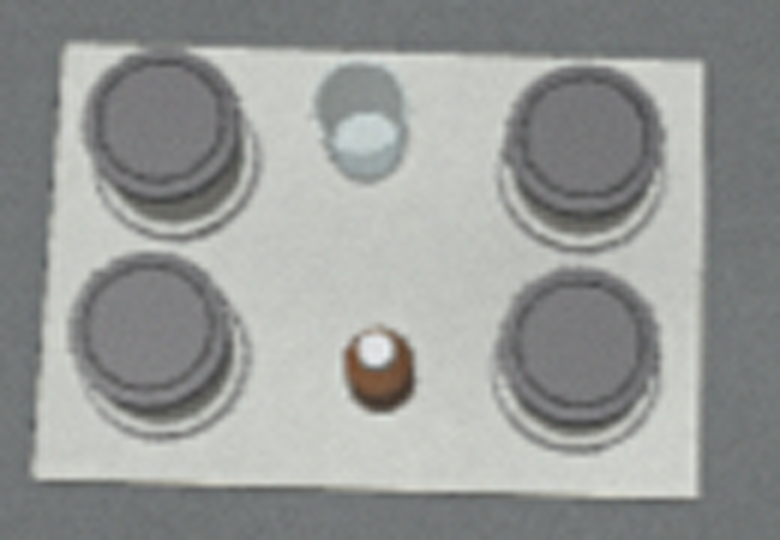

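View pics/c.png

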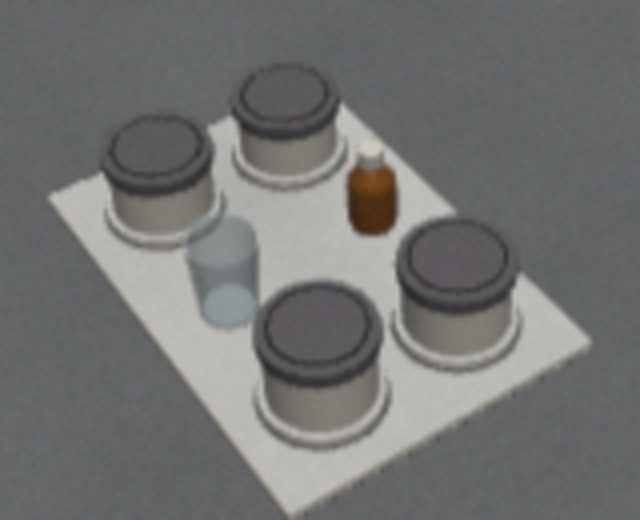

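Run:
```python
from h import *
def ray(f,u,v,zt):
    K=f["camera_matrix"];Rm=R.from_rotvec(f["attitude"]).as_matrix() if f["attitude"].size==3 else f["attitude"]
    d=Rm@[(u-K[0,2])/K[0,0],(v-K[1,2])/K[1,1],1];o=f["origin"];return o+d*(zt-o[2])/d[2]
f=dict(np.load("top0.npz"));g=dict(np.load("scene0.npz"))
T=dict(d=(159,123,.081),c=(582,134,.075),a=(147,328,.078),b=(576,343,.072))
S=dict(d=(318,326,.081),c=(159,147,.075),a=(458,256,.078),b=(286,96,.072))
off=dict(d=(56,112),c=(56,-112),a=(-56,112),b=(-56,-112))
A=[]
for k in T:
    p=ray(f,180+T[k][0]/6-.4,125+T[k][1]/6-.4,T[k][2]);q=ray(g,160+S[k][0]/4-.4,170+S[k][1]/4-.4,S[k][2]);print(k,p.round(4),q.round(4));A.append((p+q)[:2]/2)
A=np.array(A);B=np.array(list(off.values()))/1000
c=A.mean(0);H=B.T@(A-c);th=np.arctan2(H[0,1]-H[1,0],H[0,0]+H[1,1]);Rt=np.array([[np.cos(th),-np.sin(th)],[np.sin(th),np.cos(th)]])
print(c,th);print((B@Rt.T+c).round(4),((B@Rt.T+c)-A).round(4))
```

```text
d [0.626  0.1676 0.081 ] [0.628 0.165 0.081]
c [ 0.6335 -0.0558  0.075 ] [ 0.6309 -0.0576  0.075 ]
a [0.515 0.165 0.078] [0.5156 0.1622 0.078 ]
b [ 0.5201 -0.0579  0.072 ] [ 0.5214 -0.0586  0.072 ]
[0.5738166 0.053731 ] 0.02274392211019441
[[ 0.6273  0.167 ]
 [ 0.6323 -0.057 ]
 [ 0.5153  0.1644]
 [ 0.5204 -0.0595]] [[ 0.0002  0.0007]
 [ 0.0002 -0.0003]
 [-0.      0.0008]
 [-0.0003 -0.0013]]
```

```bash
cat >> h.py <<'E'
def rep(tgt):
    from cell import robot
    s=robot.get_state();Rt=R.from_rotvec(s["tcp_rot"])
    D=R.from_matrix(np.diag([1.,-1,-1]))
    d=Rt.inv().apply(np.array(tgt)-s["eef_pos"])
    print("t",round(s["time"],2),"tcp",s["eef_pos"].round(4),"F",s["force"].round(2),"M",s["moment"].round(2),"op",round(s["opening"],3))
    print("scaled shift",(d/.75).round(4),"turn",((Rt.inv()*D).as_rotvec()/np.pi).round(4),"q",s["qpos"].round(2))
E
python3 -c "
from h import *
rep([.484,-.0595,.125])"
```

```text
t 0.1 tcp [ 0.1687 -0.6273  0.2388] F [-0.39  0.12  0.38] M [ 0.02 -0.03  0.  ] op 1.002
scaled shift [ 0.6026 -0.6217  0.1525] turn [-0.0004  0.0001  0.0836] q [ 1.21  0.33  0.04  1.47 -0.01  1.34 -0.06]
```

{"fn": "step_arm", "kwargs": {"targets": "0 0.020 -0.060 0 0 0 0.0417; 0 0.027 -0.059 0 0 0 0.0417; 0 0.034 -0.055 0 0 0 0; 0 0.034 -0.055 0 0 0 0; 0 0.034 -0.055 0 0 0 0; 0 0.034 -0.055 0 0 0 0; 0 0.034 -0.055 0 0 0 0; 0 0.034 -0.055 0 0 0 0", "grip_force": 20}}

```text
time: 0.9
eef_pos: [0.34, -0.2803, 0.2333]
tcp_rot: [-3.136, 0.034, 0.011]
force: [1.4, -0.7, 0.5]
opening: 0.355
```

```bash
python3 -c "
from h import *
rep([.484,-.0595,.125])"
```

```text
t 0.9 tcp [ 0.34   -0.2803  0.2333] F [ 1.36 -0.74  0.45] M [-0.07 -0.09  0.01] op 0.355
scaled shift [ 0.1865 -0.2977  0.1448] turn [-0.0018  0.0022 -0.007 ] q [ 0.84 -0.07 -0.24  1.93 -0.02  1.29 -0.98]
```

{"fn": "step_arm", "kwargs": {"targets": "0 0.037 -0.055 0.005 0 0 -0.004; 0 0.037 -0.055 0.005 0 0 -0.003; 0 0.037 -0.055 0.005 0 0 0; 0 0.037 -0.055 0.005 0 0 0; 0 0.033 -0.050 0.02 0 0 0; 0 0.010 -0.025 0.04 0 0 0; 0 0 -0.005 0.045 0 0 0; 0 0 0 0.025 0 0 0"}}

```text
time: 1.7
eef_pos: [0.4879, -0.0428, 0.1208]
tcp_rot: [-3.136, -0.017, -0.002]
force: [0.5, -0.7, 0.1]
opening: 0.003
```

```bash
python3 -c "
from h import *
rep([.483,-.0595,.092])"
```

```text
t 1.7 tcp [ 0.4879 -0.0428  0.1208] F [ 0.48 -0.67  0.08] M [0.01 0.05 0.05] op 0.003
scaled shift [-0.0068  0.0224  0.0383] turn [-0.0019 -0.0005  0.0035] q [ 0.53  0.15 -0.56  1.97  0.09  1.05 -1.63]
```

{"fn": "step_arm", "kwargs": {"targets": "0 -0.006 0.02 0 -0.002 0 0.0035; 0 -0.001 0.002 0.02 0 0 0; 0 0 0 0.017 0 0 0; 0 0 0 0.0 0 0 0; 0 0 0 0.001 0 0 0; 0 0 0 0.0014 0 0 0; 0 0 0 0.0014 0 0 0; 0 0 0 0.0014 0 0 0"}}

```text
time: 2.5
eef_pos: [0.4815, -0.0626, 0.0894]
tcp_rot: [3.14, -0.004, -0.002]
force: [-7.8, 0.6, 15.6]
opening: 0.002
```

```bash
python3 -c "
from h import *
rep([.483,-.0595,.092])"
```

```text
t 2.5 tcp [ 0.4815 -0.0626  0.0894] F [-7.8   0.61 15.62] M [0.29 1.71 0.01] op 0.002
scaled shift [ 0.002  -0.0041 -0.0035] turn [ 0.0006  0.0003 -0.0008] q [ 0.54  0.18 -0.54  2.01  0.12  0.98 -1.63]
```

{"fn": "step_arm", "kwargs": {"targets": "0 0 0 -0.03 0 0 0; 0 0.05 -0.003 -0.004 0 0 0; 0 0.065 -0.003 0 0 0 0; 0 0.035 0 0 0 0 0; 0 0 0 0 0 0 0; 0 0 0 0 0 0 0; 0 0 0 0 0 0 0; 0 0 0 0 0 0 0"}}

```text
time: 3.3
eef_pos: [0.5971, -0.0593, 0.1188]
tcp_rot: [3.136, -0.006, 0.003]
force: [-0.3, -0.4, 0.3]
opening: 0.005
```

```bash
python3 -c "
from h import *
rep([.594,-.057,.0935])"
```

```text
t 3.3 tcp [ 0.5971 -0.0593  0.1188] F [-0.29 -0.42  0.29] M [ 0.01  0.05 -0.02] op 0.005
scaled shift [-0.0042 -0.0032  0.0337] turn [ 0.0017 -0.0007 -0.0013] q [ 0.45  0.37 -0.53  1.71  0.21  1.11 -1.71]
```

{"fn": "step_arm", "kwargs": {"targets": "0 -0.004 -0.002 0.018 0.0017 0 -0.001; 0 0 0 0.015 0 0 0; 0 0 0 0 0 0 0; 0 0 0 0.001 0 0 0; 0 0 0 0.001 0 0 0; 0 0 0 0.001 0 0 0; 0 0 0 0.001 0 0 0; 0 0 0 0.001 0 0 0"}}

```text
time: 4.1
eef_pos: [0.5915, -0.0584, 0.0882]
tcp_rot: [3.141, -0.002, 0.001]
force: [-2.1, -0.1, 3.3]
opening: 0.004
```

```bash
python3 -c "
from h import *
rep([.594,-.057,.092])"
```

```text
t 4.1 tcp [ 0.5915 -0.0584  0.0882] F [-2.05 -0.14  3.27] M [ 0.03  0.51 -0.01] op 0.004
scaled shift [ 0.0034 -0.0019 -0.005 ] turn [ 0.0003 -0.0001 -0.0004] q [ 0.45  0.4  -0.52  1.75  0.22  1.05 -1.72]
```

The force is only 3.3 N with the tip 3.8 mm below the surface, so cover c is giving way. I'll check that in the pictures while holding it.

Run:
```python
from h import *
from cell import robot
f=robot.grab_frame("scene");g=robot.grab_frame("wrist");robot.grab_frame("top")
im=cv2.resize(f["color"][150:290,150:310],None,fx=3,fy=3,interpolation=2)
cv2.imwrite("pics/c1.png",im);cv2.imwrite("pics/w1.png",g["color"])
rep([.594,-.057,.092])
```

```text
t 4.25 tcp [ 0.5914 -0.0584  0.0881] F [-2.91  0.87  1.4 ] M [ 0.04  0.53 -0.03] op 0.007
scaled shift [ 0.0034 -0.0018 -0.0051] turn [ 0.0003 -0.0001 -0.0004] q [ 0.45  0.4  -0.52  1.75  0.22  1.05 -1.72]
```

View pics/c1.png

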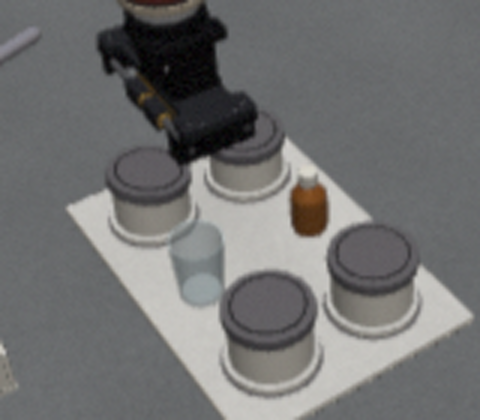

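View pics/w1.png

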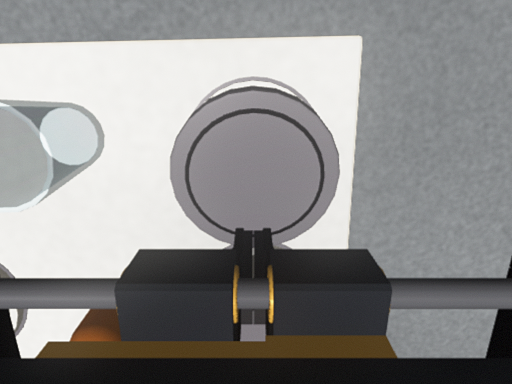

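The wrist view shows the fingertips at (253,240) on the near rim, in line with the cover's centre at (254,172). I'll measure the tilt from the depth map.

```bash
cat >> h.py <<'E'
def tilt(u,v,r=40):
    from cell import robot
    s=robot.get_state();g=robot.grab_frame("wrist")
    T=np.eye(4);T[:3,:3]=R.from_rotvec(s["tcp_rot"]).as_matrix();T[:3,3]=s["eef_pos"]
    P=cloud(g,T@g["mount"]);vv,uu=np.mgrid[:384,:512]
    m=((uu-u)**2+(vv-v)**2<r*r)&(g["z_map"]>0);p=P[m]
    A=np.c_[p[:,:2]-p[:,:2].mean(0),np.ones(len(p))];c=np.linalg.lstsq(A,p[:,2],rcond=None)[0]
    print("slopes deg",np.degrees(np.arctan(c[:2])).round(2),"z",p.mean(0).round(4),"std",(A@c-p[:,2]).std().round(4));return g
E
python3 -c "
from h import *
tilt(254,172);tilt(254,172)"
```

```text
slopes deg [ 7.64 -0.08] z [ 0.6329 -0.0598  0.0768] std 0.0006
slopes deg [ 7.64 -0.06] z [ 0.6329 -0.0598  0.0768] std 0.0006
```

{"fn": "step_arm", "kwargs": {"targets": "0 0 0 -0.01 0 0 0; 0 0 0 -0.02 0 0 0; 0 0.035 0 0 0 0 0; 0 0.018 0 0 0 0 0; 0 0 0 0 0 0 0; 0 0 0 0 0 0 0; 0 0 0 0 0 0 0; 0 0 0 0 0 0 0"}}

```text
time: 5.15
eef_pos: [0.6335, -0.0586, 0.118]
tcp_rot: [3.14, -0.002, 0.01]
force: [-1.0, 0.1, -0.3]
opening: 0.006
```

```bash
python3 -c "
from h import *
rep([.632,-.058,.094])"
```

```text
t 5.15 tcp [ 0.6335 -0.0586  0.118 ] F [-0.99  0.09 -0.31] M [0.01 0.04 0.  ] op 0.006
scaled shift [-0.0023 -0.0009  0.0321] turn [ 0.0005 -0.002  -0.0005] q [ 0.42  0.44 -0.52  1.62  0.24  1.13 -1.72]
```

{"fn": "step_arm", "kwargs": {"targets": "0 0 0 0.018 0 -0.002 0; 0 0 0 0.013 0 0 0; 0 0 0 0 0 0 0; 0 0 0 0.0015 0 0 0; 0 0 0 0.0015 0 0 0; 0 0 0 0.002 0 0 0; 0 0 0 0.002 0 0 0; 0 0 0 0.002 0 0 0"}}

```text
time: 5.95
eef_pos: [0.6329, -0.0589, 0.0894]
tcp_rot: [3.138, -0.003, -0.001]
force: [-3.5, 1.5, 9.6]
opening: 0.003
```

```bash
python3 -c "
from h import *
rep([.632,-.058,.094])"
```

```text
t 5.95 tcp [ 0.6329 -0.0589  0.0894] F [-3.54  1.51  9.63] M [0.05 1.05 0.06] op 0.003
scaled shift [-0.0012 -0.0012 -0.0061] turn [ 0.001   0.0001 -0.0006] q [ 0.41  0.47 -0.51  1.65  0.25  1.09 -1.74]
```

The cover is moving down with about 10 N on it. I'll keep pressing.

{"fn": "step_arm", "kwargs": {"targets": "0 0 0 0.002 0 0 0; 0 0 0 0.002 0 0 0; 0 0 0 0.002 0 0 0; 0 0 0 0.002 0 0 0; 0 0 0 0.002 0 0 0; 0 0 0 0.002 0 0 0; 0 0 0 0.002 0 0 0; 0 0 0 0.002 0 0 0"}}

```text
time: 6.75
eef_pos: [0.6327, -0.0589, 0.0863]
tcp_rot: [3.135, -0.003, 0.0]
force: [-7.9, -0.1, 14.6]
opening: 0.004
```

```bash
python3 -c "
from h import *
rep([.632,-.058,.094])"
```

```text
t 6.75 tcp [ 0.6327 -0.0589  0.0863] F [-7.93 -0.07 14.65] M [0.01 1.56 0.01] op 0.004
scaled shift [-0.001  -0.0012 -0.0103] turn [ 0.0021 -0.     -0.0007] q [ 0.41  0.47 -0.5   1.65  0.26  1.09 -1.74]
```

{"fn": "step_arm", "kwargs": {"targets": "0 0 0 0.003 0 0 0; 0 0 0 0.003 0 0 0; 0 0 0 0.004 0 0 0; 0 0 0 0.004 0 0 0; 0 0 0 0.004 0 0 0; 0 0 0 0.004 0 0 0; 0 0 0 0.004 0 0 0; 0 0 0 0.004 0 0 0"}}

```text
time: 7.55
eef_pos: [0.6328, -0.0587, 0.086]
tcp_rot: [3.126, -0.005, 0.004]
force: [-11.7, 0.5, 26.5]
opening: 0.004
```

```bash
python3 -c "
from h import *
rep([.632,-.058,.094])"
```

```text
t 7.55 tcp [ 0.6328 -0.0587  0.086 ] F [-11.74   0.49  26.5 ] M [-0.02  3.   -0.03] op 0.004
scaled shift [-0.001  -0.0008 -0.0107] turn [ 0.0048 -0.0009 -0.001 ] q [ 0.4   0.47 -0.5   1.65  0.27  1.08 -1.75]
```

The cover stopped at 0.0860 with 26 N on it, so it is on its seat. I'll lift off, back away toward the robot and look.

{"fn": "step_arm", "kwargs": {"targets": "0 0 0 -0.01 0 0 0; 0 0 0 -0.03 0 0 0; 0 0 0 -0.05 0 0 0; 0 -0.04 0 -0.05 0 0 0; 0 -0.03 0 0 0 0 0; 0 0 0 0 0 0 0; 0 0 0 0 0 0 0; 0 0 0 0 0 0 0"}}

```text
time: 8.35
eef_pos: [0.5793, -0.0564, 0.196]
tcp_rot: [3.126, -0.004, 0.006]
force: [0.6, -0.6, -0.3]
opening: 0.005
```

Run:
```python
from h import *
from cell import robot
rep([.632,-.058,.094])
g=robot.grab_frame("wrist");cv2.imwrite("pics/w2.png",g["color"])
f=robot.grab_frame("scene");cv2.imwrite("pics/s2.png",f["color"])
P0=cloud(dict(np.load("scene0.npz")));P=cloud(f)
for n,(u,v) in dict(c=(200,208),b=(231,194),a=(274,236),d=(240,252)).items():
    w=np.s_[v-3:v+3,u-5:u+5,2];print(n,np.median(P0[w]).round(4),np.median(P[w]).round(4))
```

```text
t 8.35 tcp [ 0.5793 -0.0564  0.196 ] F [ 0.62 -0.61 -0.31] M [ 0.09  0.01 -0.01] op 0.005
scaled shift [ 0.0697 -0.0002  0.1363] turn [ 0.0049 -0.0013 -0.0007] q [ 0.47  0.27 -0.54  1.67  0.16  1.24 -1.68]
c 0.075 0.0689
b 0.072 0.0721
a 0.0781 0.0781
d 0.081 0.0807
```

View pics/w2.png

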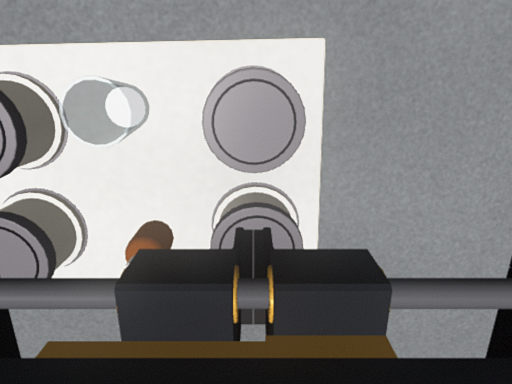

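View pics/s2.png

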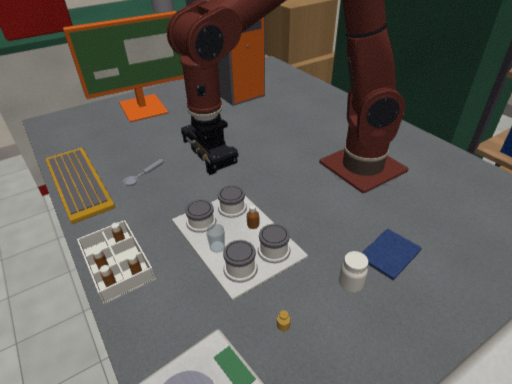

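Cover c, at (254,120) in the wrist view, is 6.1 mm lower. The other covers and the glassware haven't moved. I'll check it is level, then hand in.

```bash
python3 -c "
from h import *
from cell import robot
tilt(254,120,36);print(robot.get_state()['force']);print(robot.hand_in())"
```

```text
slopes deg [-0.04 -0.01] z [ 0.6339 -0.0601  0.0702] std 0.0007
[ 0.97042339 -0.44154688  0.33263768]
the job is handed in; nothing more can be done
None
```

The loose cover was cover_c. It is now pressed onto its seat, and I handed the job in at about 8.5 s of the 42 s allowed.

- **Finding it:** I pressed the near rim of cover_b first, and it stayed rigid at 15.6 N. Cover_c gave way at about 3 N and tipped 7.6°, measured from the wrist camera's depth map. I held it there for more than 0.3 s. I did not press cover_a or cover_d, because cover_c had already tipped.
- **Seating it:** I pressed cover_c at its centre. It slid down at 10 to 15 N, then stopped and gave no more when I pressed up to 26 N.
- **Last checks:** In the scene camera, cover_c's top went from 75.0 to 68.9 mm, a drop of 6.1 mm. It is level to within 0.1°. The other three covers are within 0.3 mm of their starting heights. The vial, beaker and other things look unmoved in the pictures, and the arm is clear of everything.
- **Disagreement:** The wrist camera put cover_c's top at 70.2 mm, 1.3 mm higher than the scene camera. That is within the 2 mm calibration tolerance. I did not press its rim again after seating it.

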